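# Proof-pull a soldered silver link on the bench tester and hold the load

### The job

Proof-load the oval silver link on the bench pull tester: pick it up from the dark pad with a light grip (soft silver, it marks above about 40 N per finger), set it down over both upright steel pins and let go of it. Then take the red handle and pull the spring-return slide out until the black pointer on the gauge lines up with the red set marker to within 3 mm, never running past the marker by more than 5 mm, and keep it there: the program finishes while still holding the handle, with the link under load. Set the link down rather than dropping it, and leave the other things on the bench where they are.

Things in the scene. Friction and masses are not known exactly. Their poses are not given: they have to be found in the camera images.
- link_center (a point): Centre (half-way up) of the loose oval silver link: closed racetrack of 6 mm round wire, 50 mm long (x axis) by 30 mm wide (y) outside, hole 38 x 18 mm, about 34 g, flat on the dark pad (pad top 4 mm above the bench). Its straight sides are 20 mm long. Light grip only: fingers together must stay under 90 N (about 40 N each).
- tester: Fixed pull tester on a blue base plate 430 x 110 mm, top 15 mm above the bench. Origin on the bench midway between the two pins (slide home); -x is the pull direction, +x points to the gauge; all its parts share its axes. Gauge housing: black, x 57..217 mm, y +-33 mm, 62 mm high, white scale on top. End block at x -188 mm, 43 mm high; head block at x 48 mm, 39 mm high.
- carriage: Aluminium slide, 70 x 88 mm, top 37 mm above the bench, on two guide rods; carries handle and slide pin. Travels 0 to 55 mm along the tester's -x. Origin coincides with the tester's when home, so its x in the tester's frame is minus the pull-out. Return spring: 2.1 N at home plus 0.07 N per mm.
- handle (a point): Centre of the slide's red handle: a level bar 12 mm thick, 86 mm long along the tester's y, centre 80 mm above the bench, 88 mm to the pull side of the origin when home, on two 9 mm posts 78 mm apart; 37 mm free below the bar. Best pinched from above, one finger on each side of it along x.
- slide_pin (a point): Foot of the slide's upright pin (6 mm thick, 14 mm high), on the top of a 12 mm wide steel tongue 45 mm above the bench; moves with the slide. At home 20 mm from the other pin.
- gauge_pin (a point): Foot of the gauge's upright pin, same size, height and tongue (open on both sides down to the base plate). A link over both pins lies flat on the tongues, long axis along the tester's x, centre 48 mm above the bench, with about 6 mm of play each way. Pulling the slide takes up 12 mm of play, then draws gauge pin and pointer along mm for mm.
- gauge_rod: The gauge's spring-loaded rod with tongue, gauge pin and pointer; slides along the tester's -x from 0 (no load) to 34 mm, 0.35 N per mm; origin coincides with the tester's at no load.
- pointer (a point): The gauge's black pointer, a thin bar across the white scale, read along the tester's x; 118 mm from the origin at no load, moving towards -x with load.
- mark (a point): The line of the red set marker, clipped on the edge of the white scale in this run's place, 14 to 24 mm from the unloaded pointer on the -x side. Pointer and mark agree when their x in the tester's frame is equal.
- gold_ring: Bystander: gold wedding ring, 22 mm across, 5 mm high, on the dark pad beside the link.
- pliers: Bystander: pliers with blue handles lying on the bench, 155 mm long, 55 mm wide, 11 mm high.
- loupe: Bystander: black eye loupe standing on the bench, 36 mm across, 30 mm high.
- hammer: Bystander: small hammer lying on the bench, 230 mm long, head 90 mm across, 26 mm high.
- brush: Bystander: bench brush lying on the bench, 190 mm long, under 40 mm high.
- jar: Bystander: amber glass jar with a white cap, 56 mm across, 70 mm high.
- calipers: Bystander: calipers lying flat on the bench, 220 mm long, 12 mm high.

How it is judged:
By the outcome, as a careful person would: the job done as asked, in the order asked, and still so for the second after the job is handed in, while the arm keeps its last pose, push and grip.
It also fails if it takes over 51 s, if anything falls off the work surface, if the arm or the gripper's body presses on something with over 40 N, if the wrist force passes 120 N, or if a joint passes its speed limit or range.

### The arm

A 7-joint arm with a two-finger parallel gripper is mounted at the origin on the work surface. World frame = base frame: x ahead of the robot, y to its left, z up, the work surface at z = 0. Lengths are in mm, angles in rad, forces in N, time in s.
With the tool pointing down it reaches from about 400 to 875 mm from the base axis. Payload 4.4 kg.
Tool frame: the origin (TCP) lies midway between the tips of the shut fingers; the grasp point (between the pads) lies 19 mm behind it (ctrl.pinch_z is the distance from the TCP to the grasp point, in mm); z points along the fingers, y is the line along which they close (so a half turn about z gives the same grasp; the last joint's range is limited). The gripper opens to 85 mm and grips with 20 to 120 N. Pads are 22 mm wide; open, the fingers measure 114 mm over their backs; the gripper's body (76 mm by 85 mm) begins 54 mm behind the grasp point. The pads swing forward as they close: fully open they stand 13 mm farther back than shut.
Start: joints at [1.231, 0.628, 0.038, 1.517, -0.027, 0.996, -0.02], TCP at [175.782, -625.794, 231.313] pointing down, gripper open.
Joint ranges: [-3.06, 3.06], [-0.37, 2.12], [-1.25, 1.32], [0.18, 2.47], [-1.1, 4.24], [0.23, 1.98], [-2.94, 2.94]. Speed limits (rad/s): [2.57, 2.57, 3.14, 3.14, 3.14, 3.14, 3.14].

### API

Orientations are given as [roll, pitch, yaw] about the fixed x, y, z axes, in that order (R = Rz(yaw) Ry(pitch) Rx(roll)).
In Python, from cell import read_state, cams, order, ctrl gives the robot as it stands.
- The arm moves only by the tool move_arm, never from a script. Its argument "targets" is text: rows parted by semicolons, each of 7 numbers parted by spaces: the gripper's target within -1 to 1 (fully open at 1, half-way at 0, shut at -1), then the shift along the tool's x, y, z in cm, then the turn, a rotation vector about the tool's x, y, z in degrees. A call has 1 to 5 rows; each row shifts and turns the commanded pose from where the row before left it, along the tool's axes as they then stand; what a row does not reach is not made up. A row lasts 1/12 s, in which the tool goes at most 41.7 mm and 7.16 degrees, less where a joint would pass 70% of its speed; a pose out of reach is approached as far as the arm can. A call with a gripper value outside its range is refused whole. The fingers move at their own pace and stop on an object; the grip force is fixed at half the most. Time passes only in rows, so rows that do not move let the fingers close. It gives the time, the measured TCP pose, the force, the opening and the grip force at its end, in the units of the state.
- read_state(): the state, without advancing time (a new reading comes with each control period).
- cams.get_image(name): name is "side" or "top"; returns a dict with "color" (384x512x3 uint8, red, green, blue), "fovy" (degrees; the focal length in pixels is half the picture's height over the tangent of half this angle, whatever the lens; pixels are square), "cx", "cy" (the principal point, pixels), "k1" (the pictures are not rectified: a ray, as slopes to the right and down, at radius r is drawn at 1 + k1 r^2 times it, then the intrinsics apply), "rvec" (rotation vector, rad) and "tvec" (3), from world to camera coordinates, as OpenCV has them. Camera axes: x right, y down, z forward; pixel columns grow to the right and rows downward; lengths in mm; the calibration is good to about 2 mm. A picture is of the moment at which its call begins. There is no depth.
- order.finish_job(): hands the job in; it is judged then, once.
The state is a dict: "clock": time; "qpos": joint angles; "qd": joint speeds; "tau": joint torques, N m; "eef_pos": TCP position; "tool_rot": TCP orientation; "force": force on the tool from outside, world axes, zero at the start; "torque": the same for the moment, N m; "width": finger opening in mm; "gripper_force": force on a finger pad.
Only numpy, scipy, OpenCV 4.12 (cv2) and the standard library are available. Lean on these libraries where they do the work, as an engineer would, in place of code of your own. Each camera call takes 0.05 s, during which the arm holds its last target. There are 200 camera calls.

## Working session

There is one attempt and no reset: what is moved stays moved. The work goes in short steps, Python scripts to look and compute and a tool call to move; the robot and the scene stay as the last step left them, time stands still between calls to the robot, and variables do not carry over. Pictures are saved under pics/ and viewed, at most 10 in all, crops included, and the job is handed in when it is done.

Besides the shell and the picture viewer there is one more tool, called after "Request:" as name(argument=value, ...) on one line, values as JSON. move_arm: Moves the arm, as the interface text tells. Its arguments: {"type":"object","properties":{"targets":{"type":"string"}},"required":["targets"]}

```bash
mkdir -p pics; cat > h.py <<'E'
import numpy as np, cv2
from cell import read_state, cams, order, ctrl
def K(d):
    f=d['color'].shape[0]/2/np.tan(np.radians(d['fovy'])/2)
    return f,np.array([[f,0,d['cx']],[0,f,d['cy']],[0,0,1.]])
def ray(d,px):
    # OpenCV k1 model
    f,k=K(d); R=cv2.Rodrigues(np.array(d['rvec'],float))[0]; t=np.array(d['tvec'],float).ravel()
    n=cv2.undistortPoints(np.array(px,float).reshape(-1,1,2),k,np.array([d['k1'],0,0,0,0.])).reshape(-1,2)
    return -R.T@t, np.c_[n,np.ones(len(n))]@R
def plane(d,px,z):
    c,v=ray(d,px); return c+v*((z-c[2])/v[:,2:3])
def proj(d,P):
    f,k=K(d)
    return cv2.projectPoints(np.array(P,float).reshape(-1,1,3),np.array(d['rvec'],float),np.array(d['tvec'],float),k,np.array([d['k1'],0,0,0,0.]))[0].reshape(-1,2)
def snap(n,f=None,crop=None,scale=1):
    d=cams.get_image(n)
    if f:
        im=d['color'][:,:,::-1]
        if crop: im=im[crop[1]:crop[3],crop[0]:crop[2]]
        cv2.imwrite('pics/'+f,cv2.resize(im,None,fx=scale,fy=scale,interpolation=cv2.INTER_CUBIC))
    return d
E
python3 - <<'E'
from h import *
for n in('top','side'):
    d=snap(n,n+'0.png',scale=1.5); c,v=ray(d,[[d['cx'],d['cy']]]); print(n,c,v,K(d)[0],d['k1'])
s=read_state();print({k:np.round(v,3) for k,v in s.items()},ctrl.pinch_z)
E
```

```text
top [ 488.55896825 -139.07947547 1320.25575964] [[ 0.04432736  0.00444357 -0.99900718]] 428.3024430447029 -0.05871302257941087
side [394.35791058 673.77718169 789.60066961] [[ 0.13686225 -0.74869664 -0.64863092]] 396.4285032440964 -0.056449011521725274
{'clock': np.float64(0.1), 'qpos': array([ 1.231,  0.629,  0.038,  1.518, -0.027,  0.996, -0.02 ]), 'qd': array([ 0.001, -0.002, -0.002, -0.002,  0.   ,  0.001,  0.001]), 'tau': array([ 3.0000e-03, -5.6453e+01,  1.2300e+00, -1.9397e+01,  1.1000e-02,
        5.0000e-03,  0.0000e+00]), 'eef_pos': array([ 175.638, -625.242,  230.495]), 'tool_rot': array([-3.14 , -0.   ,  0.274]), 'force': array([0.872, 0.679, 0.31 ]), 'torque': array([ 0.003, -0.06 ,  0.009]), 'gripper_force': np.float64(0.0), 'width': np.float64(85.545)} 18.700000000000003
```

View pics/top0.png

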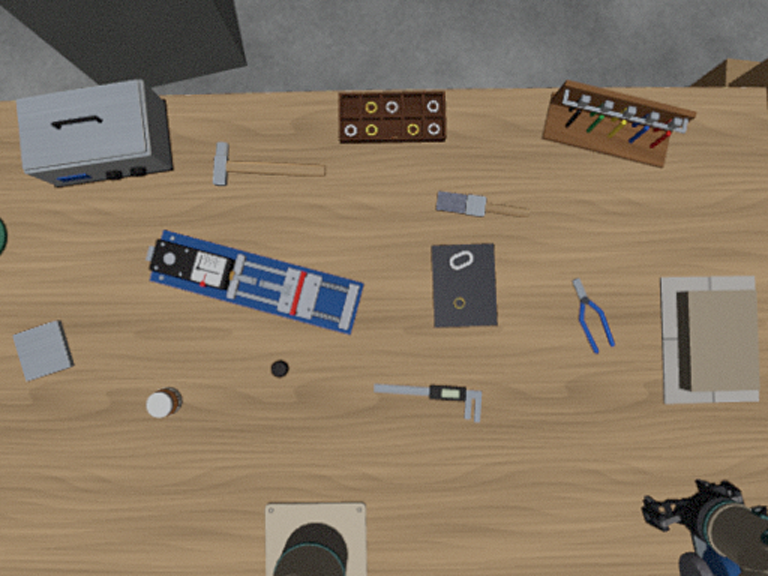

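View pics/side0.png

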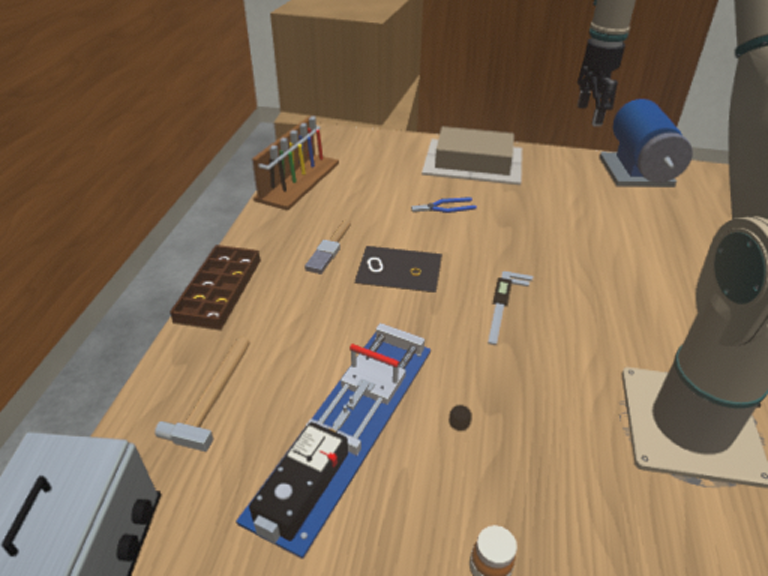

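The top view shows the link at about (307,173) native on the pad, the ring at (306,201), and the tester with its gauge at the left and the red handle at (200,195). The side view also shows all of them. Next I'll measure with colour masks.

```bash
cat > m.py <<'E'
from h import *
def comps(m,mina):
    n,l,s,c=cv2.connectedComponentsWithStats(m.astype(np.uint8)); return [(s[i],c[i],l==i) for i in range(1,n) if s[i,4]>=mina]
def rect(d,m,z,fill=True):
    cs,_=cv2.findContours(m.astype(np.uint8),cv2.RETR_EXTERNAL,cv2.CHAIN_APPROX_NONE)
    p=np.vstack(cs).reshape(-1,2); P=plane(d,p,z)[:,:2].astype(np.float32)
    return cv2.minAreaRect(P)
E
python3 - <<'E'
from m import *
for n in('top','side'):
    d=cams.get_image(n); I=d['color'].astype(int); h=cv2.cvtColor(d['color'],cv2.COLOR_RGB2HSV).astype(int)
    yy,xx=np.mgrid[:384,:512]
    box=(xx>285)&(xx<335)&(yy>160)&(yy<220) if n=='top' else (xx>235)&(xx<295)&(yy>163)&(yy<195)
    m=(I.min(2)>110)&(h[:,:,1]<60)&box
    for s,c,k in comps(m,15):print(n,'link',s,rect(d,k,7))
    m=(h[:,:,0]>100)&(h[:,:,0]<125)&(h[:,:,1]>150)&((xx<250)&(yy>150)&(yy<225) if n=='top' else (xx>155)&(xx<290)&(yy>215))
    print(n,'base',m.sum(),rect(d,m,15))
    m=(((h[:,:,0]<6)|(h[:,:,0]>174))&(h[:,:,1]>170)&(h[:,:,2]>100)&((xx<250)&(yy>150)&(yy<225) if n=='top' else (xx>155)&(xx<290)&(yy>215)))
    for s,c,k in comps(m,3):print(n,'red',s,c,rect(d,k,80 if s[4]>30 else 65), plane(d,[c],80))
    k=(I.max(2)<70)&box
E
```

```text
top link [300 167  16  13 101] ((594.7418823242188, -307.3046875), (31.630859375, 51.104976654052734), 25.601118087768555)
top base 1767 ((555.6550903320312, 112.54228973388672), (424.23760986328125, 104.69615936279297), 74.14095306396484)
top red [194 181  10  29  75] [198.21333333 195.02666667] ((528.9692993164062, 19.066633224487305), (7.734591484069824, 82.8787841796875), 73.68925476074219) [[529.03874685  19.15478905  80.        ]]
top red [134 188   3   3   8] [134.875 189.125] ((550.2615356445312, 208.03131103515625), (6.033448219299316, 5.907675266265869), 89.08063507080078) [[549.16474268 204.25209164  80.        ]]
side link [244 171  12  11  62] ((593.7320556640625, -311.7568359375), (31.291351318359375, 53.74549865722656), 25.778060913085938)
side base 740 ((574.56640625, 187.48484802246094), (277.9862365722656, 106.57401275634766), 73.7409439086914)
side red [234 230  31  14 107] [249.        236.1588785] ((529.3497924804688, 16.13213348388672), (10.547223091125488, 85.39021301269531), 74.27729797363281) [[529.22634298  16.33693994  80.        ]]
side red [219 303   6   6  21] [221.61904762 304.76190476] ((548.2249145507812, 209.3855438232422), (7.881053924560547, 15.323527336120605), 53.72252655029297) [[546.02213844 219.52166102  80.        ]]
```

```bash
cat > plan.py <<'E'
import sys
from h import *
from scipy.spatial.transform import Rotation as Ro
# usage: plan.py x y z yawdeg nrows ; linear path, tool kept vertical
x,y,z,yaw,n=map(float,sys.argv[1:6]); n=int(n)
s=read_state(); p=np.array(s['eef_pos']); R=Ro.from_euler('xyz',s['tool_rot'])
T=Ro.from_euler('xyz',[np.pi,0,np.radians(yaw)]); rv=(R.inv()*T).as_rotvec()
dp=(np.array([x,y,z])-p)/n
for i in range(n):
    print(np.round(R.inv().apply(dp)/10,2),np.round(np.degrees(rv/n),2)); R=R*Ro.from_rotvec(rv/n)
E
python3 plan.py 594 -309.5 150 115.6 15
```

```text
[ 3.25 -1.27  0.54] [-0.   -0.   -6.66]
[ 3.38 -0.89  0.54] [-0.   -0.   -6.66]
[ 3.46 -0.49  0.54] [-0.   -0.   -6.66]
[ 3.49 -0.08  0.54] [-0.   -0.   -6.66]
[3.48 0.32 0.54] [-0.   -0.   -6.66]
[3.42 0.72 0.54] [-0.   -0.   -6.66]
[3.31 1.11 0.54] [-0.   -0.   -6.66]
[3.16 1.49 0.54] [-0.   -0.   -6.66]
[2.97 1.85 0.54] [-0.   -0.   -6.66]
[2.73 2.18 0.54] [-0.   -0.   -6.66]
[2.46 2.48 0.54] [-0.   -0.   -6.66]
[2.16 2.75 0.54] [-0.   -0.   -6.66]
[1.82 2.98 0.54] [-0.   -0.   -6.66]
[1.46 3.17 0.54] [-0.   -0.   -6.66]
[1.09 3.32 0.54] [-0.   -0.   -6.66]
```

Request:
move_arm(targets="0.2 3.25 -1.27 0 0 0 -6.66; 0.2 3.38 -0.89 0 0 0 -6.66; 0.2 3.46 -0.49 0 0 0 -6.66; 0.2 3.49 -0.08 0.3 0 0 -6.66; 0.2 3.48 0.32 0.6 0 0 -6.66")

```text
clock: 0.62
eef_pos: [316.5, -519.9, 222.9]
tool_rot: [3.14, 0.0, 0.86]
force: [1.3, -0.3, 0.4]
width: 51.2
gripper_force: 0.0
```

Request:
move_arm(targets="0.2 3.42 0.72 0.6 0 0 -6.66; 0.2 3.31 1.11 0.6 0 0 -6.66; 0.2 3.16 1.49 0.6 0 0 -6.66; 0.2 2.97 1.85 0.6 0 0 -6.66; 0.2 2.73 2.18 0.6 0 0 -6.66")

```text
clock: 1.03
eef_pos: [455.6, -414.1, 192.0]
tool_rot: [-3.142, 0.0, 1.442]
force: [0.4, -0.1, -0.5]
width: 51.5
gripper_force: 0.0
```

Request:
move_arm(targets="0.2 2.46 2.48 0.6 0 0 -6.66; 0.2 2.16 2.75 0.6 0 0 -6.66; 0.2 1.82 2.98 0.6 0 0 -6.66; 0.2 1.46 3.17 0.6 0 0 -6.66; 0.2 1.09 3.32 0.6 0 0 -6.66")

```text
clock: 1.45
eef_pos: [595.0, -309.0, 161.9]
tool_rot: [-3.141, -0.0, 2.023]
force: [1.2, -0.9, -0.4]
width: 51.3
gripper_force: 0.0
```

```bash
python3 plan.py 594 -309.5 45 115.6 3; python3 -c "
from h import *
s=read_state();print(s['clock'],s['eef_pos'],s['tool_rot'],s['width'])"
```

```text
[ 0.   -0.03  3.9 ] [-0.01 -0.    0.1 ]
[-0.   -0.04  3.9 ] [-0.01 -0.    0.1 ]
[-0.   -0.04  3.9 ] [-0.01 -0.    0.1 ]
1.45 [ 594.98303606 -309.02486475  161.89223128] [-3.14123110e+00 -1.57082288e-05  2.02280286e+00] 51.3282548367302
```

Tracking is accurate. I'll descend to 45 mm and look from the side camera.

Request:
move_arm(targets="0.05 0 -0.03 3.9 0 0 0.1; 0.05 0 -0.04 3.9 0 0 0.1; 0.05 0 -0.04 3.9 0 0 0.1; 0.05 0 0 0 0 0 0")

```text
clock: 1.78
eef_pos: [586.7, -308.1, 36.8]
tool_rot: [-3.131, -0.011, 2.013]
force: [-1.8, 0.8, -1.4]
width: 44.8
gripper_force: 0.0
```

```bash
python3 -c "
from h import *
a=snap('side');b=snap('top')
A=cv2.resize(a['color'][140:210,215:315],None,fx=7,fy=4*7/4,interpolation=2)[:, :, ::-1]
cv2.imwrite('pics/p1.png',cv2.resize(A,(700,490)))
s=read_state();print(s['clock'],s['eef_pos'],s['width'])
p=s['eef_pos'];u=np.array([np.cos(.447),np.sin(.447),0])
print(proj(a,[p,[594.2,-309.5,7],[594.2,-309.5,7]+15*u,[594.2,-309.5,7]-15*u])-[215,140])"
```

```text
1.8833 [ 592.07120159 -310.11587072   44.37575245] 44.72540258633768
[[35.16452973 26.79826998]
 [34.46634487 36.2057243 ]
 [29.91956792 36.90959225]
 [38.99187482 35.50541992]]
```

View pics/p1.png

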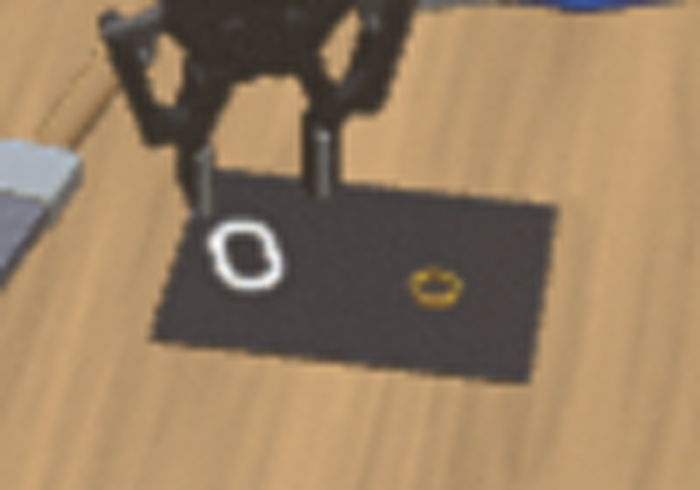

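The link is at (245,255) in the crop, where predicted. The fingertips are at (203,212) and (320,195), straddling it while the arm settles. I'll go down gently.

Request:
move_arm(targets="0.05 0 0 0.4 0 0 0; 0.05 0 0 1.0 0 0 0; 0.05 0 0 1.0 0 0 0; 0.05 0 0 0.6 0 0 0; 0.05 0 0 0.2 0 0 0")

```text
clock: 2.3
eef_pos: [592.3, -310.5, 12.6]
tool_rot: [-3.141, -0.001, 2.012]
force: [-0.1, 1.3, -0.4]
width: 44.8
gripper_force: 0.0
```

Request:
move_arm(targets="0.05 0 0 0 0 0 0; 0.05 0 0 0 0 0 0; 0.05 0 0 0 0 0 0; 0.05 0 0 0 0 0 0")

```text
clock: 2.63
eef_pos: [593.3, -310.6, 13.7]
tool_rot: [3.141, 0.001, 2.012]
force: [0.2, -0.7, 0.4]
width: 44.7
gripper_force: 0.0
```

```bash
python3 plan.py 594.2 -309.5 6 115.6 3; python3 -c "
from h import *
s=read_state();print(s['clock'],s['eef_pos'],s['tool_rot'],s['width'],s['force'])"
```

```text
[0.02 0.04 0.26] [ 0.01  0.01 -0.11]
[0.02 0.04 0.26] [ 0.01  0.01 -0.11]
[0.02 0.04 0.26] [ 0.01  0.01 -0.11]
2.6333 [ 593.33856292 -310.59126012   13.74593565] [3.14102593e+00 5.60490560e-04 2.01207259e+00] 44.74763192933528 [ 0.1699455  -0.74902658  0.38946683]
```

Request:
move_arm(targets="0.05 0.02 0.04 0.25 0 0 0; 0.05 0.02 0.04 0.25 0 0 0; 0.05 0.02 0.04 0.25 0 0 0; -0.22 0 0 0 0 0 0; -0.22 0 0 0 0 0 0")

```text
clock: 3.05
eef_pos: [593.7, -309.2, 5.5]
tool_rot: [-3.141, -0.001, 2.012]
force: [-0.3, 1.1, -0.3]
width: 33.3
gripper_force: 0.0
```

Request:
move_arm(targets="-0.28 0 0 0 0 0 0; -0.28 0 0 0 0 0 0")

```text
clock: 3.22
eef_pos: [593.9, -309.5, 5.9]
tool_rot: [3.142, 0.0, 2.012]
force: [0.4, -0.6, 1.1]
width: 30.6
gripper_force: 0.0
```

Request:
move_arm(targets="-0.31 0 0 0 0 0 0; -0.31 0 0 0 0 0 0; -0.31 0 0 0 0 0 0")

```text
clock: 3.47
eef_pos: [593.9, -309.5, 5.9]
tool_rot: [3.142, 0.0, 2.012]
force: [-0.4, 0.2, 0.6]
width: 29.4
gripper_force: 6.8
```

Request:
move_arm(targets="-0.33 0 0 0 0 0 0; -0.33 0 0 0 0 0 0")

```text
clock: 3.63
eef_pos: [593.8, -309.5, 6.0]
tool_rot: [3.142, 0.0, 2.012]
force: [-0.4, -0.9, 2.6]
width: 28.9
gripper_force: 16.1
```

Request:
move_arm(targets="-0.35 0 0 0 0 0 0; -0.35 0 0 0 0 0 0")

```text
clock: 3.8
eef_pos: [593.9, -309.5, 6.1]
tool_rot: [3.142, 0.0, 2.012]
force: [-1.1, 0.6, 4.0]
width: 28.2
gripper_force: 26.9
```

Request:
move_arm(targets="-0.34 0 0 -0.3 0 0 0; -0.34 0 0 -1 0 0 0; -0.34 0 0 -2 0 0 0; -0.34 0 0 -3 0 0 0; -0.34 0 0 -3 0 0 0")

```text
clock: 4.22
eef_pos: [593.3, -309.0, 99.6]
tool_rot: [-3.141, -0.001, 2.012]
force: [-0.2, -0.7, -0.3]
width: 27.9
gripper_force: 26.5
```

```bash
python3 - <<'E'
from h import *
a=snap('side');b=snap('top')
A=a['color'][230:350,160:300,::-1];B=b['color'][150:230,95:245,::-1]
A=cv2.resize(A,(700,600),interpolation=2)
cv2.imwrite('pics/pA.png',A);cv2.imwrite('pics/pB.png',cv2.resize(B,(750,400),interpolation=2))
u=np.array([np.cos(np.radians(74)),np.sin(np.radians(74)),0]);v=np.array([-u[1],u[0],0]);O=np.array([553.3,102.4,0])
for n,d,o in(('side',a,(160,230)),('top',b,(95,150))):
    Q=[O+10*u+[0,0,45],O+10*u+[0,0,59],O-10*u+[0,0,45],O-10*u+[0,0,59],O-88*u+[0,0,80],O+118*u+[0,0,62]]
    print(n,np.round((proj(d,Q)-o)*5).tolist())
s=read_state();print(s['eef_pos'],s['width'],s['gripper_force'])
E
```

```text
side [[348.0, 220.0], [347.0, 201.0], [369.0, 190.0], [368.0, 171.0], [445.0, 33.0], [222.0, 375.0]]
top [[368.0, 184.0], [364.0, 183.0], [400.0, 193.0], [396.0, 192.0], [518.0, 225.0], [188.0, 135.0]]
[ 597.81098613 -310.63787419  104.91226645] 28.302398832009146 26.520431991666555
```

View pics/pA.png

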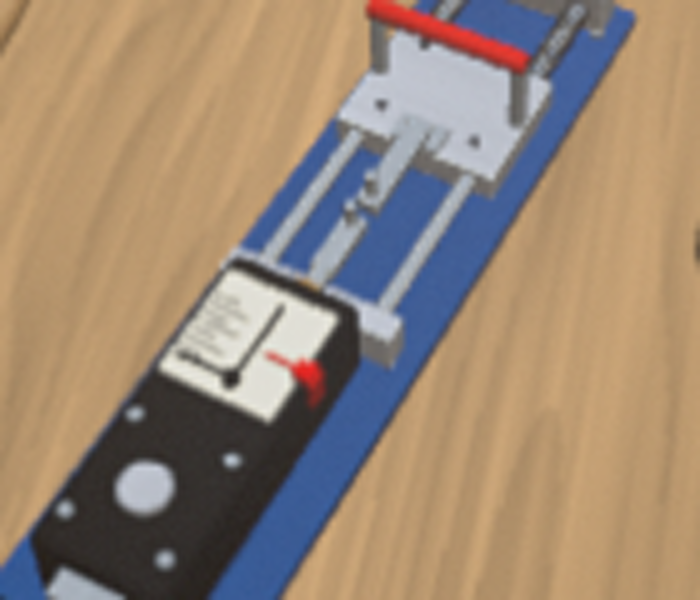

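View pics/pB.png

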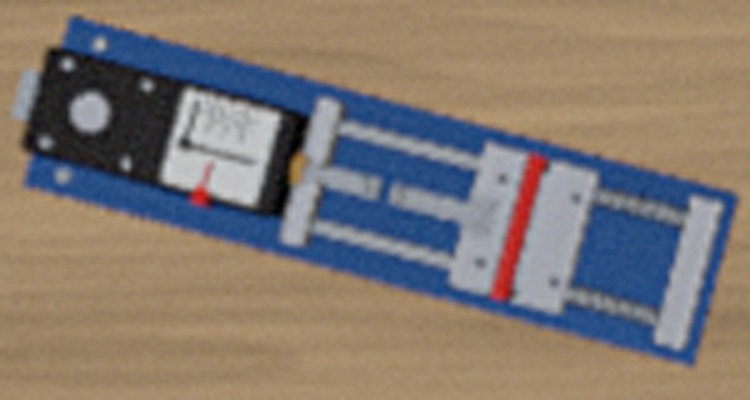

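The side crop shows the gauge pin at about (352,215) and the slide pin at (370,192), both slightly up-frame of my prediction. The pointer bar runs (180,350)-(232,378), with the red mark line near (285,362). The top crop agrees, with pins near (380,190) and (392,192).

```bash
python3 plan.py 552.3 103.5 140 74 15
```

```text
[ 2.62  0.91 -0.25] [0.04 0.02 2.75]
[ 2.66  0.78 -0.25] [0.04 0.02 2.75]
[ 2.7   0.65 -0.25] [0.04 0.02 2.75]
[ 2.73  0.52 -0.25] [0.04 0.02 2.75]
[ 2.75  0.39 -0.25] [0.04 0.02 2.75]
[ 2.76  0.26 -0.25] [0.04 0.02 2.75]
[ 2.77  0.12 -0.24] [0.04 0.02 2.75]
[ 2.78 -0.01 -0.24] [0.04 0.02 2.75]
[ 2.77 -0.14 -0.24] [0.04 0.02 2.75]
[ 2.76 -0.28 -0.24] [0.04 0.02 2.75]
[ 2.75 -0.41 -0.24] [0.04 0.02 2.75]
[ 2.72 -0.54 -0.24] [0.04 0.02 2.75]
[ 2.69 -0.67 -0.24] [0.04 0.02 2.75]
[ 2.66 -0.8  -0.24] [0.04 0.02 2.75]
[ 2.62 -0.93 -0.24] [0.04 0.02 2.75]
```

Request:
move_arm(targets="-0.34 2.62 0.91 -0.8 0 0 2.75; -0.34 2.66 0.78 -0.8 0 0 2.75; -0.34 2.7 0.65 -0.8 0 0 2.75; -0.34 2.73 0.52 -0.8 0 0 2.75; -0.34 2.75 0.39 -0.5 0 0 2.75")

```text
clock: 4.73
eef_pos: [578.7, -170.2, 136.6]
tool_rot: [3.141, 0.0, 1.77]
force: [0.6, 0.5, -0.3]
width: 28.4
gripper_force: 26.5
```

Request:
move_arm(targets="-0.34 2.76 0.26 0 0 0 2.75; -0.34 2.77 0.12 0 0 0 2.75; -0.34 2.78 -0.01 0 0 0 2.75; -0.34 2.77 -0.14 0 0 0 2.75; -0.34 2.76 -0.28 0 0 0 2.75")

```text
clock: 5.15
eef_pos: [563.3, -32.2, 135.9]
tool_rot: [-3.142, -0.0, 1.53]
force: [0.9, 0.9, -0.4]
width: 28.3
gripper_force: 26.5
```

Request:
move_arm(targets="-0.34 2.75 -0.41 0 0 0 2.75; -0.34 2.72 -0.54 0 0 0 2.75; -0.34 2.69 -0.67 0 0 0 2.75; -0.34 2.66 -0.8 0.1 0 0 2.75; -0.34 2.62 -0.93 0.1 0 0 2.75")

```text
clock: 5.57
eef_pos: [548.1, 105.8, 133.9]
tool_rot: [3.142, -0.0, 1.29]
force: [0.4, 0.7, -0.7]
width: 28.3
gripper_force: 26.5
```

Request:
move_arm(targets="-0.34 0 0 1 0 0 0; -0.34 0 0 1.5 0 0 0; -0.34 0 0 1.5 0 0 0; -0.34 0 0 1 0 0 0; -0.34 0 0 0 0 0 0")

```text
clock: 5.98
eef_pos: [546.9, 104.0, 81.8]
tool_rot: [-3.138, 0.002, 1.293]
force: [0.3, 0.3, -0.8]
width: 28.4
gripper_force: 26.5
```

Request:
move_arm(targets="-0.34 0 0 0 0 0 0; -0.34 0 0 0 0 0 0; -0.34 0 0 0 0 0 0; -0.34 0 0 0 0 0 0")

```text
clock: 6.32
eef_pos: [549.1, 104.4, 84.6]
tool_rot: [3.14, -0.001, 1.292]
force: [-0.6, 0.8, -0.0]
width: 28.2
gripper_force: 26.5
```

```bash
python3 plan.py 552.3 103.5 75 74 2; python3 - <<'E'
from h import *
a=snap('side')
cv2.imwrite('pics/pC.png',cv2.resize(a['color'][240:300,195:265,::-1],(700,600),interpolation=2))
s=read_state();print(s['clock'],s['eef_pos'],s['tool_rot'],s['width'],s['gripper_force'],s['force'])
p=s['eef_pos'];y=s['tool_rot'][2];u=np.array([np.cos(y),np.sin(y),0]);v=np.array([-u[1],u[0],0])
print(np.round((proj(a,[p+[0,0,1],p+25*u,p-25*u,p+15*v,p-15*v])-[195,240])*10).tolist())
E
```

```text
[-0.    0.16  0.48] [ 0.04 -0.02  0.01]
[-0.    0.16  0.48] [ 0.04 -0.02  0.01]
6.3667 [549.04381732 104.45187408  84.51051309] [ 3.14041551e+00 -6.80292088e-04  1.29196288e+00] 28.252728795724924 26.51424969546497 [0.51565437 0.03143207 0.31099938]
[[378.0, 208.0], [324.0, 288.0], [431.0, 137.0], [436.0, 235.0], [321.0, 188.0]]
```

View pics/pC.png

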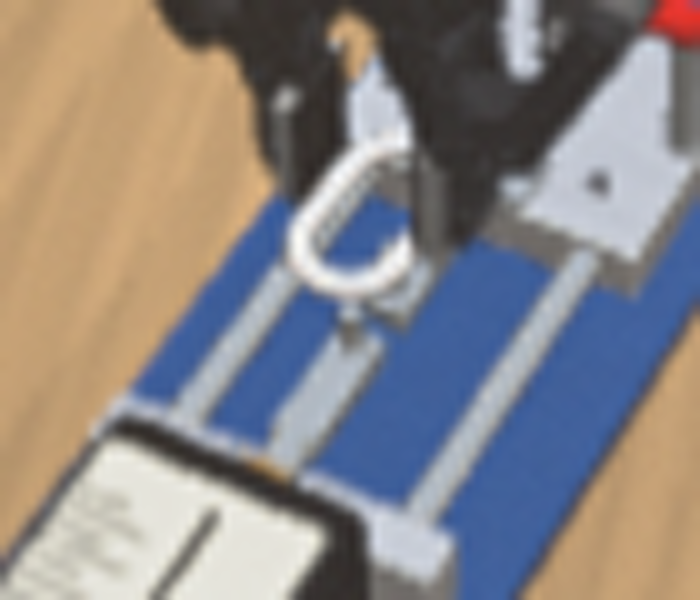

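The link hangs level, with its gauge end at about (325,287) as predicted. The gauge pin below has its tip at (349,302) and foot at (348,338), close to my model. I'll correct about 4 mm sideways and lower.

Request:
move_arm(targets="-0.34 -0.03 0.2 0.5 0 0 0; -0.34 -0.03 0.22 0.9 0 0 0; -0.34 0 0 0.5 0 0 0; -0.34 0 0 0 0 0 0; -0.34 0 0 0 0 0 0")

```text
clock: 6.78
eef_pos: [551.9, 102.6, 64.0]
tool_rot: [-3.14, 0.001, 1.292]
force: [0.6, -0.3, -0.7]
width: 28.4
gripper_force: 26.5
```

Request:
move_arm(targets="-0.34 0 0 0 0 0 0; -0.34 0 0 0 0 0 0; -0.34 0 0 0 0 0 0")

```text
clock: 7.03
eef_pos: [552.5, 102.8, 65.0]
tool_rot: [3.141, -0.0, 1.292]
force: [-0.5, 0.0, 0.4]
width: 28.6
gripper_force: 26.5
```

```bash
python3 plan.py 552.9 102.8 47.5 74 1; python3 - <<'E'
from h import *
a=snap('side')
cv2.imwrite('pics/pD.png',cv2.resize(a['color'][240:300,195:265,::-1],(700,600),interpolation=2))
s=read_state();print(s['clock'],s['eef_pos'],s['gripper_force'],s['force'])
E
```

```text
[0.01 0.03 1.75] [ 0.02 -0.01  0.04]
7.0833 [552.55257659 102.80789132  65.06681211] 26.513116685673594 [-0.94845667 -0.99547932 -1.46328354]
```

View pics/pD.png

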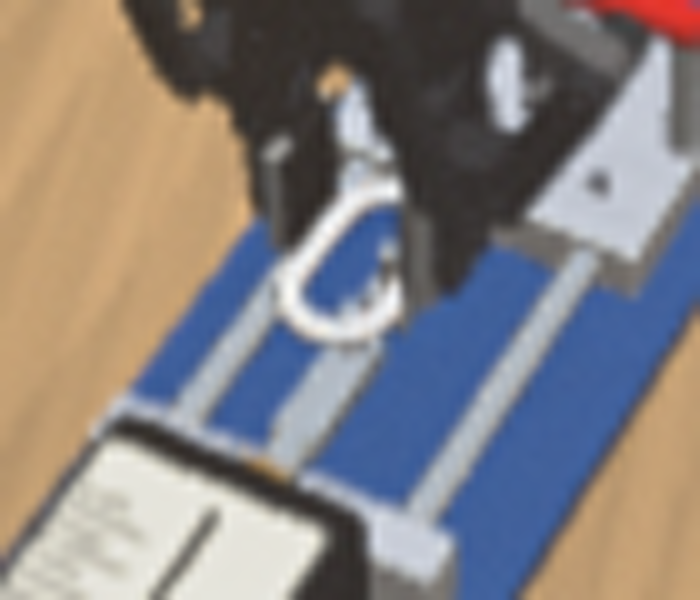

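The gauge pin tip at (358,300) shows through the link's hole, and the slide pin is near (388,255), also inside the opening. The alignment is good, so I'll lower it gently.

Request:
move_arm(targets="-0.34 0 0 0.4 0 0 0; -0.34 0 0 0.5 0 0 0; -0.34 0 0 0.4 0 0 0; -0.34 0 0 0.2 0 0 0; -0.34 0 0 0.1 0 0 0")

```text
clock: 7.5
eef_pos: [552.0, 102.7, 48.1]
tool_rot: [-3.141, 0.0, 1.292]
force: [0.4, 0.1, 0.5]
width: 28.1
gripper_force: 26.5
```

Request:
move_arm(targets="-0.34 0 0 0 0 0 0; -0.34 0 0 0 0 0 0; -0.34 0 0 0 0 0 0")

```text
clock: 7.75
eef_pos: [552.5, 102.8, 48.9]
tool_rot: [3.141, -0.0, 1.292]
force: [-0.5, 0.2, -0.1]
width: 27.8
gripper_force: 26.5
```

Not yet in contact; I'll go down in small steps and watch the force.

Request:
move_arm(targets="-0.34 0 0 0.1 0 0 0; -0.34 0 0 0.1 0 0 0; -0.34 0 0 0 0 0 0; -0.34 0 0 0 0 0 0")

```text
clock: 8.08
eef_pos: [552.6, 102.7, 47.0]
tool_rot: [3.141, -0.0, 1.292]
force: [0.2, -0.1, 2.1]
width: 28.2
gripper_force: 26.7
```

Request:
move_arm(targets="-0.34 0 0 0.1 0 0 0; -0.34 0 0 0 0 0 0; -0.34 0 0 0 0 0 0")

```text
clock: 8.33
eef_pos: [552.7, 102.8, 46.8]
tool_rot: [3.141, -0.0, 1.292]
force: [-2.1, -0.5, 9.4]
width: 28.7
gripper_force: 27.3
```

Contact came at the expected height, so I'll release and rise.

Request:
move_arm(targets="-0.3 0 0 0 0 0 0; -0.25 0 0 0 0 0 0; -0.1 0 0 0 0 0 0; 0.1 0 0 0 0 0 0; 0.1 0 0 0 0 0 0")

```text
clock: 8.75
eef_pos: [552.3, 102.7, 45.6]
tool_rot: [-3.141, 0.0, 1.292]
force: [-0.7, 0.2, 0.1]
width: 47.0
gripper_force: 0.0
```

Request:
move_arm(targets="0.1 0 0 -0.5 0 0 0; 0.1 0 0 -1.5 0 0 0; 0.1 0 0 -3 0 0 0; 0.1 0 0 -3 0 0 0; 0.1 0 0 -1.5 0 0 0")

```text
clock: 9.17
eef_pos: [553.8, 103.1, 144.1]
tool_rot: [3.138, -0.002, 1.292]
force: [0.1, 0.0, 0.8]
width: 47.4
gripper_force: 0.0
```

```bash
python3 - <<'E'
from h import *
a=snap('side');b=snap('top')
A=cv2.resize(a['color'][225:325,190:290,::-1],(600,600),interpolation=2)
cv2.imwrite('pics/pE.png',A)
s=read_state();print(s['clock'],s['eef_pos'],s['width'])
# mark/pointer in side view: red line + black pointer in tester coords on z=62
u=np.array([np.cos(np.radians(74)),np.sin(np.radians(74))]);O=np.array([552.7,102.8])
h=cv2.cvtColor(a['color'],cv2.COLOR_RGB2HSV).astype(int);yy,xx=np.mgrid[:384,:512]
r=((h[:,:,0]<8)|(h[:,:,0]>172))&(h[:,:,1]>70)&(xx>190)&(xx<230)&(yy>285)&(yy<320)
for y,x in np.argwhere(r): 
  P=plane(a,[[x,y]],64)[0][:2]-O; print((x,y),h[y,x,1],np.round([P@u,-P[0]*u[1]+P[1]*u[0]],1))
E
python3 plan.py 529.1 17.8 140 164 12
```

```text
9.2667 [554.56298468 103.22537519 144.06526203] 47.27100214196804
(np.int64(213), np.int64(301)) 72 [101.8  11.3]
(np.int64(214), np.int64(301)) 125 [100.8  13.2]
(np.int64(215), np.int64(301)) 109 [99.8 15.1]
(np.int64(216), np.int64(301)) 75 [98.9 17. ]
(np.int64(215), np.int64(302)) 80 [102.   16.4]
(np.int64(216), np.int64(302)) 124 [101.   18.3]
(np.int64(217), np.int64(302)) 108 [100.   20.2]
(np.int64(218), np.int64(302)) 77 [99.  22.1]
(np.int64(219), np.int64(302)) 101 [98.1 24. ]
(np.int64(220), np.int64(302)) 152 [97.1 25.9]
(np.int64(221), np.int64(302)) 120 [96.1 27.8]
(np.int64(222), np.int64(302)) 148 [95.1 29.7]
(np.int64(223), np.int64(302)) 152 [94.1 31.6]
(np.int64(224), np.int64(302)) 80 [93.1 33.5]
(np.int64(217), np.int64(303)) 78 [102.2  21.5]
(np.int64(218), np.int64(303)) 150 [101.2  23.4]
(np.int64(219), np.int64(303)) 180 [100.2  25.3]
(np.int64(220), np.int64(303)) 210 [99.2 27.2]
(np.int64(221), np.int64(303)) 196 [98.3 29.1]
(np.int64(222), np.int64(303)) 208 [97.3 31. ]
(np.int64(223), np.int64(303)) 186 [96.3 32.9]
(np.int64(224), np.int64(303)) 129 [9
[... 1828 characters left out ...]
64(310)) 162 [112.2  39.7]
(np.int64(223), np.int64(310)) 141 [111.3  41.6]
(np.int64(224), np.int64(310)) 73 [110.3  43.5]
(np.int64(222), np.int64(311)) 121 [114.3  41. ]
(np.int64(223), np.int64(311)) 76 [113.4  42.8]
[-0.74 -0.01  0.03] [ 0.03  0.01 -7.5 ]
[-0.74 -0.11  0.03] [ 0.03  0.01 -7.5 ]
[-0.72 -0.2   0.03] [ 0.03  0.01 -7.5 ]
[-0.68 -0.29  0.03] [ 0.03  0.01 -7.5 ]
[-0.64 -0.38  0.03] [ 0.03  0.01 -7.5 ]
[-0.58 -0.46  0.03] [ 0.03  0.01 -7.5 ]
[-0.52 -0.53  0.03] [ 0.03  0.01 -7.5 ]
[-0.45 -0.59  0.03] [ 0.03  0.01 -7.5 ]
[-0.36 -0.65  0.03] [ 0.03  0.01 -7.5 ]
[-0.28 -0.69  0.03] [ 0.03  0.01 -7.5 ]
[-0.18 -0.72  0.03] [ 0.03  0.01 -7.5 ]
[-0.09 -0.74  0.03] [ 0.03  0.01 -7.5 ]
```

View pics/pE.png

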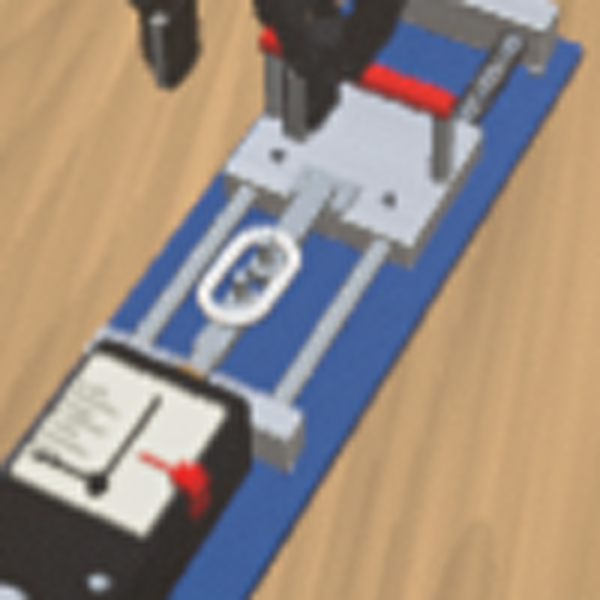

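The link lies over both pins, flat at (248,275) in the crop. The pointer bar runs (40,455)-(97,483), and the red mark line is at (150,460). Next I'll measure the pointer in the same frame and move to the handle.

```bash
python3 - <<'E'
from h import *
a=snap('side')
u=np.array([np.cos(np.radians(74)),np.sin(np.radians(74))]);O=np.array([552.7,102.8])
for n,px in dict(hub=(206.2,305.5),end=(196.7,300.8),top=(216.2,291.8),mark=(215,301.2),mark2=(216.7,302.1)).items():
  P=plane(a,[px],63)[0][:2]-O; print(n,np.round([P@u,-P[0]*u[1]+P[1]*u[0]],1))
E
```

```text
hub [117.6   3.9]
end [117.  -20.5]
top [77.7  4.7]
mark [99.7 14.9]
mark2 [100.   19.4]
```

Request:
move_arm(targets="0 -0.7 0 0 0 0 -7; 0 -0.7 -0.1 0 0 0 -7; 0 -0.7 -0.2 0 0 0 -7; 0 -0.65 -0.25 0 0 0 -7; 0 -0.6 -0.35 0 0 0 -7")

```text
clock: 9.73
eef_pos: [540.9, 68.5, 139.4]
tool_rot: [-3.139, -0.001, 1.909]
force: [0.2, -0.3, 0.3]
width: 43.0
gripper_force: 0.0
```

Request:
move_arm(targets="0 -0.55 -0.4 0 0 0 -7; 0 -0.5 -0.5 0 0 0 -7; 0 -0.4 -0.6 0 0 0 -7; 0 -0.35 -0.6 0 0 0 -7; 0 -0.3 -0.7 0 0 0 -7")

```text
clock: 10.15
eef_pos: [528.8, 35.2, 139.5]
tool_rot: [-3.14, -0.002, 2.52]
force: [0.1, 0.0, -0.8]
width: 43.0
gripper_force: 0.0
```

```bash
python3 plan.py 529.1 17.8 140 164 4
```

```text
[-0.26 -0.35 -0.01] [-0.01 -0.04 -4.9 ]
[-0.23 -0.37 -0.01] [-0.01 -0.04 -4.9 ]
[-0.2  -0.39 -0.01] [-0.01 -0.04 -4.9 ]
[-0.16 -0.4  -0.01] [-0.01 -0.04 -4.9 ]
```

Request:
move_arm(targets="0 -0.26 -0.35 0 0 0 -4.9; 0 -0.23 -0.37 0 0 0 -4.9; 0 -0.2 -0.39 0 0 0 -4.9; 0 -0.16 -0.4 0 0 0 -4.9; 0 0 0 0 0 0 0")

```text
clock: 10.57
eef_pos: [529.1, 16.8, 139.3]
tool_rot: [-3.141, -0.003, 2.857]
force: [0.4, -0.6, 0.1]
width: 42.8
gripper_force: 0.0
```

Request:
move_arm(targets="0 0 0 1 0 0 0; 0 0 0 1.5 0 0 0; 0 0 0 1.5 0 0 0; 0 0 0 1 0 0 0; 0 0 0 0 0 0 0")

```text
clock: 10.98
eef_pos: [528.3, 18.2, 88.2]
tool_rot: [-3.14, -0.005, 2.855]
force: [-0.1, -0.1, 1.1]
width: 43.0
gripper_force: 0.0
```

Request:
move_arm(targets="0 0 0 0 0 0 0; 0 0 0 0 0 0 0; 0 0 0 0 0 0 0")

```text
clock: 11.23
eef_pos: [530.8, 18.4, 91.4]
tool_rot: [3.141, 0.001, 2.856]
force: [0.6, 0.8, -0.4]
width: 43.0
gripper_force: 0.0
```

```bash
python3 plan.py 528.7 17.9 62 164 3
```

```text
[ 0.06 -0.04  0.98] [ 0.01  0.02 -0.12]
[ 0.06 -0.04  0.98] [ 0.01  0.02 -0.12]
[ 0.06 -0.04  0.98] [ 0.01  0.02 -0.12]
```

Request:
move_arm(targets="0 0.06 -0.04 0.7 0 0 0; 0 0.06 -0.04 1 0 0 0; 0 0.06 -0.04 0.8 0 0 0; 0 0 0 0.4 0 0 0; 0 0 0 0 0 0 0")

```text
clock: 11.65
eef_pos: [527.2, 17.3, 60.5]
tool_rot: [-3.141, -0.002, 2.856]
force: [-0.4, -0.4, 0.0]
width: 42.7
gripper_force: 0.0
```

Request:
move_arm(targets="0 0 0 0 0 0 0; -0.4 0 0 0 0 0 0; -0.55 0 0 0 0 0 0; -0.55 0 0 0 0 0 0; -0.6 0 0 0 0 0 0")

```text
clock: 12.07
eef_pos: [528.4, 17.4, 62.1]
tool_rot: [3.141, 0.001, 2.856]
force: [0.2, 0.4, 0.3]
width: 16.9
gripper_force: 0.0
```

Request:
move_arm(targets="-0.7 0 0 0 0 0 0; -0.8 0 0 0 0 0 0; -0.8 0 0 0 0 0 0")

```text
clock: 12.32
eef_pos: [528.7, 18.4, 62.3]
tool_rot: [3.14, 0.001, 2.857]
force: [-0.3, 3.0, 4.8]
width: 10.2
gripper_force: 58.4
```

Request:
move_arm(targets="-0.8 0 -0.2 0 0 0 0; -0.8 0 -0.4 0 0 0 0; -0.8 0 -0.5 0 0 0 0; -0.8 0 -0.5 0 0 0 0; -0.8 0 -0.4 0 0 0 0")

```text
clock: 12.73
eef_pos: [523.3, -0.6, 62.3]
tool_rot: [3.138, 0.002, 2.857]
force: [2.3, 6.1, 2.8]
width: 10.0
gripper_force: 58.7
```

Request:
move_arm(targets="-0.8 0 -0.3 0 0 0 0; -0.8 0 -0.1 0 0 0 0; -0.8 0 0 0 0 0 0; -0.8 0 0 0 0 0 0; -0.8 0 0 0 0 0 0")

```text
clock: 13.15
eef_pos: [522.5, -3.4, 62.3]
tool_rot: [3.137, 0.002, 2.857]
force: [1.4, 6.8, 2.7]
width: 9.6
gripper_force: 58.7
```

```bash
cat > g.py <<'E'
from h import *
import sys
# scale strips resampled from the picture along tester x: pointer (dark, lateral -22..-4) and mark (red, lateral 13..22)
u=np.array([np.cos(np.radians(74)),np.sin(np.radians(74))]);v=np.array([-u[1],u[0]]);O=np.array([552.7,102.8])
X=np.arange(85,125,.5)
for n in('side','top'):
    d=snap(n); I=d['color'].astype(np.float32)
    def strip(lat):
        out=0
        for l in lat:
            P=[[*(O+x*u+l*v),63] for x in X]; q=proj(d,P).astype(np.float32)
            out=out+cv2.remap(I,q[:,0].reshape(1,-1),q[:,1].reshape(1,-1),cv2.INTER_LINEAR)[0]
        return out/len(lat)
    def peak(s,lo,hi):
        k=(X>=lo)&(X<=hi); w=np.clip(s[k]-np.median(s[k])-.3*(s[k].max()-np.median(s[k])),0,None); i=np.argmax(w); x=X[k]; j=abs(x-x[i])<4
        return round((w[j]*x[j]).sum()/w[j].sum(),2),round(float(s[k].max()-np.median(s[k])),0)
    R=strip(np.arange(13,20,1)); D=255-strip(np.arange(-4,2,.5)).mean(1)
    if len(sys.argv)>1: print(n,np.round(D[::2]).astype(int).tolist())
    print(n,'mark',peak(R[:,0]-R[:,1:].mean(1),90,112),'pointer',peak(255-strip(np.arange(-20,-12,1)).mean(1),90,122),peak(D,90,122))
s=read_state();print(s['clock'],s['eef_pos'],s['force'],s['gripper_force'])
d=snap('side','pF%d.png'%int(s['clock']*10),(180,225,280,325),6)
E
python3 g.py
```

```text
side mark (np.float64(99.88), 79.0) pointer (np.float64(105.58), 95.0) (np.float64(104.9), 115.0)
top mark (np.float64(102.31), 45.0) pointer (np.float64(107.49), 47.0) (np.float64(107.94), 76.0)
13.25 [522.51871811  -3.39286285  62.27323986] [0.91330821 7.04311009 3.46911095] 58.68263840675354
```

```bash
ls pics; cp pics/pF*.png pics/now.png
```

```text
p1.png
pA.png
pB.png
pC.png
pD.png
pE.png
pF132.png
side0.png
top0.png
```

View pics/now.png

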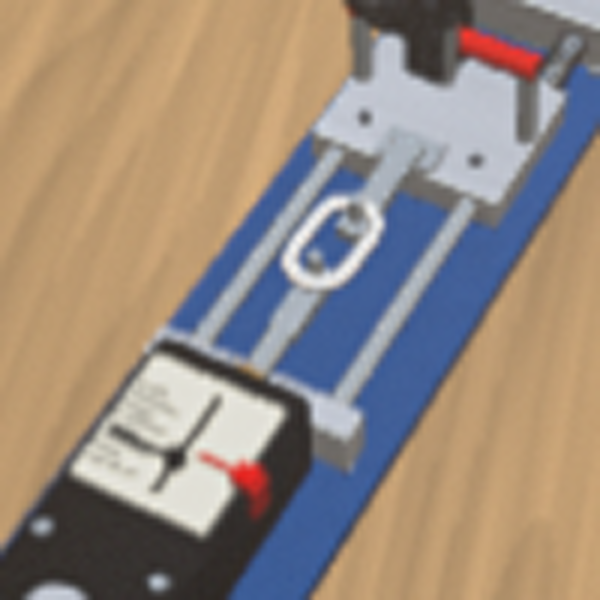

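The link is taut between the pins. The pointer bar, (110,430)-(180,460), has moved toward the red mark at (215,462). Both views say about 5.4 mm remains.

Request:
move_arm(targets="-0.8 0 -0.15 0 0 0 0; -0.8 0 -0.2 0 0 0 0; -0.8 0 -0.15 0 0 0 0; -0.8 0 0 0 0 0 0; -0.8 0 0 0 0 0 0")

```text
clock: 13.72
eef_pos: [521.4, -7.3, 62.3]
tool_rot: [3.136, 0.002, 2.858]
force: [0.9, 9.1, 2.6]
width: 10.3
gripper_force: 58.6
```

```bash
python3 g.py
```

```text
side mark (np.float64(99.87), 79.0) pointer (np.float64(100.7), 89.0) (np.float64(101.21), 118.0)
top mark (np.float64(102.32), 47.0) pointer (np.float64(104.15), 34.0) (np.float64(104.04), 73.0)
13.8167 [521.44451384  -7.29582681  62.28791812] [2.44554936 8.99954107 2.3318931 ] 58.626097440719604
```

Request:
move_arm(targets="-0.8 0 -0.1 0 0 0 0; -0.8 0 -0.07 0 0 0 0; -0.8 0 0 0 0 0 0; -0.8 0 0 0 0 0 0; -0.8 0 0 0 0 0 0")

```text
clock: 14.28
eef_pos: [521.1, -8.6, 62.3]
tool_rot: [3.135, 0.002, 2.858]
force: [1.7, 9.7, 2.0]
width: 9.9
gripper_force: 58.6
```

Request:
move_arm(targets="-0.8 0 0 0 0 0 0; -0.8 0 0 0 0 0 0; -0.8 0 0 0 0 0 0; -0.8 0 0 0 0 0 0; -0.8 0 0 0 0 0 0")

```text
clock: 14.7
eef_pos: [521.1, -8.6, 62.3]
tool_rot: [3.135, 0.002, 2.858]
force: [1.3, 9.0, 2.3]
width: 9.7
gripper_force: 58.6
```

```bash
python3 g.py
```

```text
side mark (np.float64(99.88), 79.0) pointer (np.float64(99.98), 90.0) (np.float64(99.89), 118.0)
top mark (np.float64(102.29), 46.0) pointer (np.float64(102.46), 50.0) (np.float64(102.67), 63.0)
14.8 [521.07321816  -8.58070679  62.30789113] [2.13408601 9.93488828 2.3727267 ] 58.58648478984833
```

Pointer and mark agree to within 0.4 mm in both views, and the pose is steady.

```bash
python3 -c "
from cell import order
print(order.finish_job())"
```

```text
the job is handed in; nothing more can be done
None
```

The link was set down over both pins and is under load, the pointer reads within about 0.4 mm of the red marker in both camera views, and the job was handed in at about 15 s with the gripper still holding the handle.

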